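Show the drilled housing to the inspection camera

ROBOT

A 7-joint arm with a two-finger parallel gripper is mounted at the origin on the work surface. World frame = base frame: x ahead of the robot, y to its left, z up, the work surface at z = 0. Lengths are in m, angles in rad, forces in N, time in s.
With the tool pointing down it reaches from about 0.4 to 0.85 m from the base axis. Payload 10.4 kg.
Tool frame: the origin (TCP) lies on the mounting face of the last link; the fingertips stand 173 mm ahead of it and the grasp point (between the pads) lies 155 mm ahead of it (manip.tip_extent is the distance from the TCP to the fingertips, in m); z points along the fingers, y is the line along which they close (so a half turn about z gives the same grasp; the last joint's range is limited). The gripper opens to 85 mm and grips with 20 to 120 N. Pads are 22 mm wide; open, the fingers measure 114 mm over their backs; the gripper's body (76 mm by 85 mm) begins 54 mm behind the grasp point. The pads swing forward as they close: fully open they stand 13 mm farther back than shut.
Start: joints at [-1.229, 0.332, -0.065, 1.46, 0.022, 1.35, -0.088], TCP at [0.223, 0.584, 0.405] pointing down, gripper open.
Joint ranges: [-2.6, 2.6], [-0.5, 2.12], [-1.47, 1.34], [0.16, 2.42], [-1.27, 4.41], [0.06, 2.06], [-2.6, 2.6]. Speed limits (rad/s): [2.22, 2.22, 2.79, 2.79, 3.14, 3.14, 3.14].

INTERFACE

Orientations are given as a unit quaternion [x, y, z, w].
In Python, from workcell import manip gives the robot as it stands.
- The arm moves only by the tool move_arm, never from a script. Its argument "plan" is one flat list of numbers, 7 for each row, row after row: the turn, a rotation vector about the tool's x, y, z in rad, then the shift along the tool's x, y, z in m, then the finger opening in m, from 0 to 0.0854. In form: [ax, ay, az, dx, dy, dz, gripper, ax, ay, az, dx, dy, dz, gripper, ...]. A call has 1 to 12 rows; each row is the pose to reach, as a shift and turn from the pose commanded when the call began, along the tool's axes at that moment; what a row does not reach only later rows make up. A row lasts 1/8 s, in which the tool goes at most 62.5 mm and 10.7 degrees, less where a joint would pass 70% of its speed; a pose out of reach is approached as far as the arm can. A call with a gripper value outside its range is refused whole. The fingers move at their own pace and stop on an object; "squeeze" is the grip in N (left out, the last holds). Time passes only in rows, so rows that repeat a pose let the fingers close. It gives the time, the measured TCP pose, the force, the opening and the grip force at its end, in the units of the state.
- manip.get_obs(): the state, without advancing time (a new reading comes with each control period).
- manip.camera(name): name is "side" or "top"; returns a dict with "color" (384x512x3 uint8, red, green, blue), "fx", "fy", "cx", "cy" (pixels), "dist" ([k1, k2, p1, p2, k3] as OpenCV has them; the pictures are not rectified), "cam_to_world" (4x4, takes a point from camera to world coordinates). Camera axes: x right, y down, z forward; pixel columns grow to the right and rows downward; lengths in m; the calibration is good to about 2 mm. A picture is of the moment at which its call begins. There is no depth.
- manip.hand_in(): hands the job in; it is judged then, once.
Trained networks look in a picture, given as the dict that the camera call returned (one of the last four; its "shot" number tells which), for a name from the list of things; names that differ only in an ending like _2 or _b are one class to them, and where a whole thing is asked for, a point or a joint stands for the part that bears it (a point fixed in the world has none). Each returns a list of dicts, best first, with "conf" (0 to 1); they miss things now and then, are a little off and sometimes report something else, mostly with a low value. They report only what shows in the picture. A call takes as long as a camera call. They do not tell look-alikes from the thing itself.
- manip.look_for(picture, label): "position" ([x, y, z] in m, in the coordinates of the camera as it stood for that picture, good to about 4 mm: the middle of the surface that is visible of it).
- manip.silhouettes(picture, label): "pixels" (384x512 bool, what is visible of it).
- manip.tip_of(picture, label): "position" ([x, y, z] in m, in the coordinates of the camera as it stood for that picture, good to about 4 mm: a listed point, or the origin of a listed thing).
The state is a dict: "clock": time; "joint_pos": joint angles; "joint_velocities": joint speeds; "tau": joint torques, N m; "position": TCP position; "ee_rot": TCP orientation; "ft_force": force on the tool from outside, world axes, zero at the start; "torque": the same for the moment, N m; "grip_width": opening from 0.0 (shut) to 1.0 (fully open); "grasp_force": force on a finger pad.
Only numpy, scipy, OpenCV 4.12 (cv2) and the standard library are available. Lean on these libraries where they do the work, as an engineer would, in place of code of your own. Each camera call takes 0.05 s, during which the arm holds its last target. There are 200 camera calls.

TASK

Lift the yellow divider straight up out of the parts crate and stand it on edge in an empty slot of the plywood rack, and let go of it. Then take the one drilled housing (green paint mark) out of the crate and hold it up in front of the inspection camera: the drilled hole squarely facing the lens, centred in its view and 120 mm in front of it, the housing's top kept upright as the tilted camera sees it. Finish while still holding it there motionless; leave the other housings, the blue divider and the bench things as they are and do not bump the camera.

Things in the scene. Friction and masses are not known exactly. Their poses are not given: they have to be found in the camera images.
- divider: Yellow plastic divider plate, 8 mm thick (its x), 180 mm long (its y), 130 mm tall (its z), about 0.19 kg, standing on edge in the crate between two rows of housings; cleats 60 mm tall at its ends (slot 12 mm wide) keep it upright, it lifts straight up. Origin: centre of its lower edge. It rises about 50 mm above the housings: pinch its top edge at mid length.
- crate: Low wooden crate, fixed, 200 (x) x 230 (y) mm, walls 40 mm high, floor 10 mm thick. Origin: centre of its underside. The four housings stand on its floor, about 45 mm either side of the centre in its x and in its y; the divider stands across its middle, along its y.
- rack: Plywood block rack, fixed, 170 (x) x 140 (y) x 62 (z) mm, with three through slots along its y at x = -50, 0 and +50 mm; each slot is 14 mm wide and 50 mm deep, its floor 12 mm above the origin. Origin: centre of its underside. The slot at x = -50 mm already holds the blue divider; the other two are empty and either will do.
- slot1 (a point): Centre of the floor of the empty middle slot of the rack (the divider's origin goes here; the slot runs along the rack's y).
- slot2 (a point): Centre of the floor of the empty slot at the rack's +x side (far from the robot).
- housing_drilled: The drilled housing: 46 x 46 mm square aluminium extrusion, 80 mm tall, bored along its height, standing upright, 0.25 kg. Origin: centre of its underside, z up. The only one with a dark 13 mm hole in its +x face and a green bar on the top rim above that face. Starts with that face roughly away from the robot. Grip it by its plain y faces.
- hole (a point): Centre of the drilled hole on the +x face of the drilled housing, 23 mm from its axis and 50 mm above its underside; the hole's outward direction is the housing's +x.
- camera_head: Inspection camera head, fixed: origin at the centre of its lens front; it looks along its own -x, towards the robot and 25 degrees downwards; its y is level, its z leans 25 degrees to the robot. White ring light 64 mm across, grey body 46 mm square, 90 mm long in all. The housing shown right has its axes parallel to these (housing +x towards the lens).
- focus (a point): The point 120 mm in front of the lens on the camera's axis, 240 mm above the bench: where the centre of the drilled hole must be.
- camera_stand: Camera stand, fixed: steel base 110 mm square and 22 mm post, 385 mm tall. Origin: the point of the bench straight below the focus; the post stands at x = +260 mm.
- housing_b: Undrilled housing, to be left alone: 46 x 46 mm square aluminium extrusion, 80 mm tall, bored along its height, standing upright, 0.25 kg. Origin: centre of its underside, z up.
- housing_c: Undrilled housing, to be left alone: 46 x 46 mm square aluminium extrusion, 80 mm tall, bored along its height, standing upright, 0.25 kg. Origin: centre of its underside, z up.
- housing_d: Undrilled housing, to be left alone: 46 x 46 mm square aluminium extrusion, 80 mm tall, bored along its height, standing upright, 0.25 kg. Origin: centre of its underside, z up.
- spare_divider: Blue divider, same size as the yellow one, standing in the rack's slot at x = -50 mm; to be left alone. Origin: centre of its lower edge.
- wrench: Steel wrench lying on the bench at the left, to be left alone. Origin: underside.
- oil_can: Can with an orange label, 66 mm across and 120 mm tall, at the left, to be left alone. Origin: centre of its underside.
- deburrer: Deburring tool like a screwdriver, lying at the right, to be left alone. Origin: underside.
Mind the look-alikes: they are no part of the job. What is shaped like the rack but orange is not meant. There is more than one size of the divider; the one meant has the size given above.

How it is judged:
By the outcome, as a careful person would: the job done as asked, in the order asked, and still so for the second after the job is handed in, while the arm keeps its last pose, push and grip.
It also fails if it takes over 67 s, if anything falls off the work surface, if the arm or the gripper's body presses on something with over 40 N, if the wrist force passes 120 N, or if a joint passes its speed limit or range.

## Working session

There is one attempt and no reset: what is moved stays moved. The work goes in short steps, Python scripts to look and compute and a tool call to move; the robot and the scene stay as the last step left them, time stands still between calls to the robot, and variables do not carry over. Pictures are saved under pics/ and viewed, at most 13 in all, crops included, and the job is handed in when it is done.

Besides the shell and the picture viewer there is one more tool, called after "Request:" in YAML: its name, and indented under it one key for each argument. move_arm: Moves the arm, as the interface text tells. Its arguments: {"type":"object","properties":{"plan":{"type":"array","items":{"type":"number"}},"squeeze":{"type":"number"}},"required":["plan"]}

```bash
mkdir -p pics; cat > h.py <<'E'
import numpy as np, cv2
from workcell import manip
from scipy.spatial.transform import Rotation as R
np.set_printoptions(precision=4,suppress=True)
def shot(n,f=None):
    p=manip.camera(n)
    if f: cv2.imwrite(f,p["color"][...,::-1])
    return p
def w(p,x): 
    T=p["cam_to_world"]; return T[:3,:3]@np.array(x)+T[:3,3]
def K(p): return np.array([[p["fx"],0,p["cx"]],[0,p["fy"],p["cy"]],[0,0,1.]])
def ray(p,uv,z):
    u=cv2.undistortPoints(np.array(uv,float).reshape(-1,1,2),K(p),np.array(p["dist"])).reshape(-1,2)
    T=p["cam_to_world"]; d=np.c_[u,np.ones(len(u))]@T[:3,:3].T
    return T[:3,3]+d*((z-T[2,3])/d[:,2])[:,None]
def proj(p,X):
    T=np.linalg.inv(p["cam_to_world"]); r=cv2.Rodrigues(T[:3,:3])[0]
    return cv2.projectPoints(np.array(X,float).reshape(-1,1,3),r,T[:3,3],K(p),np.array(p["dist"]))[0].reshape(-1,2)
E
python3 - <<'E'
from h import *
for n in("top","side"):
    p=shot(n,f"pics/{n}0.png")
    print(n,p["cam_to_world"],p["fx"])
    for l in["divider","crate","rack","slot1","slot2","housing_drilled","hole","camera_head","focus","camera_stand","spare_divider"]:
        print(l,[(round(d["conf"],2),w(p,d["position"]),proj(p,w(p,d["position"]))[0].round()) for d in manip.tip_of(p,l)])
o=manip.get_obs();print(o)
E
```

```text
top [[ 0.024  -0.9793  0.2012  0.175 ]
 [-0.9997 -0.0247 -0.0008  0.0693]
 [ 0.0057 -0.2011 -0.9795  1.735 ]
 [ 0.      0.      0.      1.    ]] 398.0708487080217
divider [(0.89, array([0.5922, 0.6205, 0.001 ]), array([140., 177.])), (0.68, array([0.4967, 0.2198, 0.0076]), array([227., 200.])), (0.3, array([ 0.6066, -0.2546,  0.0113]), array([334., 178.])), (0.16, array([0.6907, 0.049 , 0.2904]), array([268., 137.]))]
crate [(0.66, array([ 0.4966,  0.2155, -0.0028]), array([228., 200.]))]
rack [(0.92, array([ 0.2834, -0.2227, -0.0048]), array([326., 251.])), (0.74, array([ 0.5598, -0.2419, -0.0007]), array([331., 189.])), (0.26, array([0.547 , 0.2537, 0.0085]), array([220., 189.]))]
slot1 [(0.98, array([ 0.3303, -0.2366,  0.0092]), array([330., 240.])), (0.92, array([ 0.2796, -0.22  ,  0.0115]), array([326., 252.])), (0.84, array([ 0.6092, -0.2528,  0.0104]), array([333., 178.])), (0.83, array([ 0.5579, -0.2391,  0.011 ]), array([330., 189.])), (0.73, array([ 0.4962,  0.2159, -0.0003]), array([228., 200.]))]
slot2 [(0.98, array([ 0.3303, -0.2366,  0.0092]), array([330., 240.])), (0.9
[... 2030 characters left out ...]

focus [(0.68, array([ 0.5047, -0.2298,  0.0113]), array([238., 176.]))]
camera_stand []
spare_divider [(0.56, array([ 0.5069, -0.2294,  0.0098]), array([237., 176.]))]
{'clock': 1.2, 'joint_pos': array([-1.2286,  0.3322, -0.0647,  1.4601,  0.0216,  1.3499, -0.0885]), 'joint_velocities': array([ 0.0007,  0.0002,  0.0009,  0.0012, -0.0004, -0.0018,  0.0007]), 'tau': array([ -0.0014, -62.5222,   0.0483, -39.1829,   0.0164,   0.0017,
         0.    ]), 'position': array([0.223 , 0.5839, 0.4047]), 'ee_rot': array([ 0.1814,  0.9834,  0.0001, -0.    ]), 'ft_force': array([-0.1659, -0.1721,  0.5589]), 'torque': array([-0.0162, -0.0052, -0.0124]), 'grasp_force': 0.0, 'grip_width': 0.999913434379455}
```

View pics/top0.png

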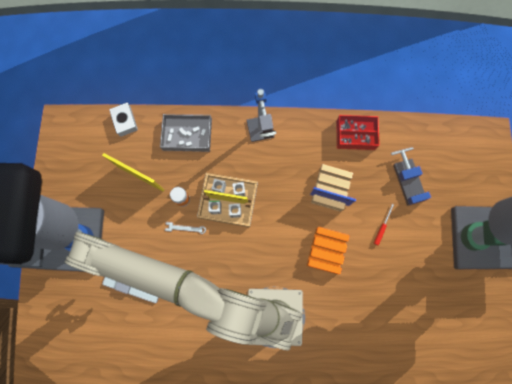

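View pics/side0.png

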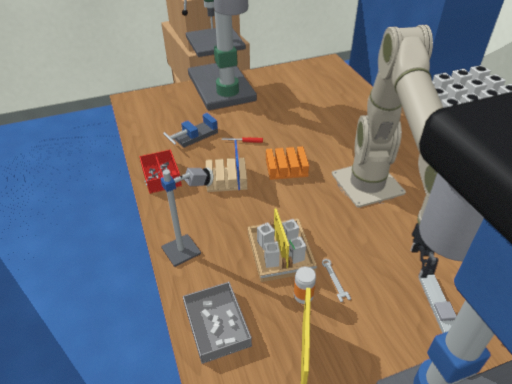

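The top view shows the crate at (228,200) with a yellow divider in it. A longer yellow plate stands at (135,172), which is a look-alike. The plywood rack with the blue divider is at (333,187), the orange rack look-alike at (328,250), and the camera at (262,130). The side view agrees. Next I'll confirm the candidates in an enlarged crop.

```bash
python3 - <<'E'
from h import *
t=cv2.imread("pics/top0.png");s=cv2.imread("pics/side0.png")
def c(im,x,y,wd=66,hg=50): return cv2.resize(im[y:y+hg,x:x+wd],(396,300),interpolation=cv2.INTER_CUBIC)
cv2.imwrite("pics/crop.png",np.vstack([np.hstack([c(t,195,170),c(s,245,212)]),np.hstack([c(t,300,160),c(t,235,90)])]))
E
```

```text
(no output)
```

View pics/crop.png

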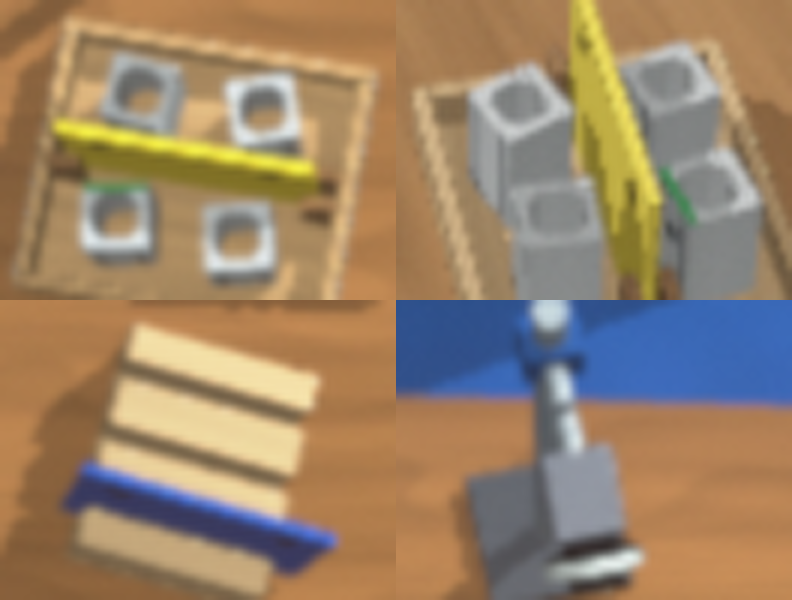

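The top crop shows four housings. The two far ones at (218,186) and (239,188) and the near right one at (235,209) are plain. The near left one at (215,205) has the green bar on its far rim, and the side view shows the hole at about (290,250), so it is `housing_drilled`. The 180 mm yellow plate in the crate is the divider, and the plywood rack's two far slots are empty. Next I'll fit the poses.

```bash
cat > fit.py <<'E'
from h import *
from scipy.ndimage import map_coordinates
def grad(p):
    g=cv2.GaussianBlur(p["color"].astype(np.float32),(0,0),0.7)
    m=sum(cv2.Sobel(g[...,i],cv2.CV_32F,1,0)**2+cv2.Sobel(g[...,i],cv2.CV_32F,0,1)**2 for i in range(3))
    return np.sqrt(np.minimum(m,200**2))
def rect(lx,ly,z,x0=0,y0=0):
    c=np.array([[x0-lx/2,y0-ly/2],[x0+lx/2,y0-ly/2],[x0+lx/2,y0+ly/2],[x0-lx/2,y0+ly/2]])
    t=np.linspace(0,1,40)[:,None]
    return np.hstack([np.vstack([c[i]*(1-t)+c[(i+1)%4]*t for i in range(4)]),np.full((160,1),z)])
def place(P,q):
    c,s=np.cos(q[2]),np.sin(q[2]); return np.c_[P[:,0]*c-P[:,1]*s+q[0],P[:,0]*s+P[:,1]*c+q[1],P[:,2]]
def fit(ps,P,q0,r=0.012,ry=0.25):
    G=[grad(p) for p in ps]
    def sc(q): return sum(map_coordinates(g,proj(p,place(P,q))[:,::-1].T,order=1).mean() for p,g in zip(ps,G))
    q=np.array(q0,float); n=6
    for k in range(5):
        L=[(sc(q+np.array([a*r,b*r,c*ry])/n),a,b,c) for a in range(-n,n+1) for b in range(-n,n+1) for c in range(-n,n+1)]
        s,a,b,c=max(L); q=q+np.array([a*r,b*r,c*ry])/n; r/=3; ry/=3
        n=3
    return q,s
E
python3 - <<'E'
from fit import *
T=shot("top");S=shot("side")
print("div ends",ray(T,[[204.7,190.8],[247.5,198.3]],.14))
print("post",ray(T,[[260.7,92]],.385),ray(S,[[181,250]],.012))
M=dict(div=(rect(.008,.18,.14),[.496,.218,-.13]),
 crate=(np.vstack([rect(.2,.23,.04),rect(.184,.214,.04)]),[.496,.218,-.13]),
 rack=(np.vstack([rect(.17,.14,.062),rect(.014,.14,.062),rect(.014,.14,.062,.05)]),[.557,-.24,-.2]),
 spare=(rect(.008,.18,.142),[.506,-.230,-.22]),
 hd=(rect(.046,.046,.09),[.459,.270,-.03]))
M["stand"]=(rect(.11,.11,.012),[.83,.04,0.])
for k,(P,q0) in M.items():
    for ps in([T,S],[T],[S]): print(k,*fit(ps,P,q0))
E
```

```text
div ends [[0.5075 0.3004 0.14  ]
 [0.4807 0.1237 0.14  ]]
post [[0.8336 0.0795 0.385 ]] [[0.8328 0.0916 0.012 ]]
div [ 0.4931  0.2175 -0.1665] 382.95572
div [ 0.4965  0.2167 -0.1511] 198.85373
div [ 0.4928  0.2197 -0.1475] 189.22372
crate [ 0.4925  0.2177 -0.1485] 296.28568
crate [ 0.4955  0.2161 -0.1501] 145.8242
crate [ 0.4941  0.229  -0.1465] 155.52779
rack [ 0.5579 -0.2378 -0.2658] 343.79312
rack [ 0.5609 -0.2402 -0.2561] 184.58324
rack [ 0.5579 -0.2334 -0.2741] 163.65984
spare [ 0.509  -0.2331 -0.3296] 389.49042
spare [ 0.5106 -0.2318 -0.2493] 200.0
spare [ 0.5089 -0.2242 -0.3681] 195.5704
hd [ 0.4537  0.268  -0.0259] 351.55035
hd [0.4552 0.2668 0.0688] 192.4126
hd [0.4523 0.2698 0.1629] 163.1193
stand [0.8417 0.0579 0.2984] 196.406
stand [0.8479 0.0247 0.0772] 103.781395
stand [0.8398 0.0579 0.2325] 99.490395
```

```bash
cat >> h.py <<'E'
def go(pos,Rm,o=None):
    "plan numbers to bring the TCP to pos with rotation matrix Rm"
    o=o or manip.get_obs(); R0=R.from_quat(o["ee_rot"]); 
    rv=(R0.inv()*R.from_matrix(Rm)).as_rotvec(); d=R0.inv().apply(np.array(pos)-o["position"])
    print("rot",rv.round(4),"shift",d.round(4))
def down(yaw):
    "tool down, tool y along yaw direction"
    y=np.array([np.cos(yaw),np.sin(yaw),0]); z=np.array([0,0,-1.]); return np.c_[np.cross(y,z),y,z]
E
python3 -c "
from h import *
go([.4945,.2175,.36],down(-.15))"
```

```text
rot [ 0.0001 -0.0001  1.356 ] shift [-0.3844 -0.2454  0.0447]
```

Request:
move_arm:
  plan: [0,0,1.356,-0.384,-0.245,0.045,0.05,0,0,1.356,-0.384,-0.245,0.045,0.05,0,0,1.356,-0.384,-0.245,0.045,0.05,0,0,1.356,-0.384,-0.245,0.045,0.05,0,0,1.356,-0.384,-0.245,0.045,0.05,0,0,1.356,-0.384,-0.245,0.045,0.05,0,0,1.356,-0.384,-0.245,0.045,0.05,0,0,1.356,-0.384,-0.245,0.045,0.05,0,0,1.356,-0.384,-0.245,0.045,0.05,0,0,1.356,-0.384,-0.245,0.045,0.05,0,0,1.356,-0.384,-0.245,0.045,0.05,0,0,1.356,-0.384,-0.245,0.045,0.05]

```text
clock: 2.8
position: [0.4938, 0.219, 0.3598]
ee_rot: [0.757, 0.653, 0.0, -0.0]
ft_force: [0.4, -0.9, 0.4]
grip_width: 0.587
grasp_force: 0.0
```

```bash
python3 -c "
from fit import *
o=manip.get_obs();print(o['position'],o['joint_pos'],o['clock'],o['ft_force'])
go([.4945,.2175,.28],down(-.15))
S=shot('side','pics/s1.png');T=shot('top','pics/t1.png')
g=R.from_quat(o['ee_rot']).apply([0,0,.155])+o['position'];print(g,proj(S,g),proj(T,g))
im=S['color'][170:270,220:353,::-1];cv2.imwrite('pics/c1.png',cv2.resize(im,(798,600),interpolation=cv2.INTER_CUBIC))"
```

```text
[0.4938 0.219  0.3598] [-0.8109  0.1744  0.3457  1.7655 -0.0632  1.2123 -0.5957] 2.8 [ 0.3641 -0.9412  0.3965]
rot [-0.     -0.0004  0.0021] shift [-0.0014  0.0009  0.0798]
[0.4938 0.219  0.2048] [[281.1615 212.8431]] [[222.9179 191.3014]]
```

View pics/c1.png

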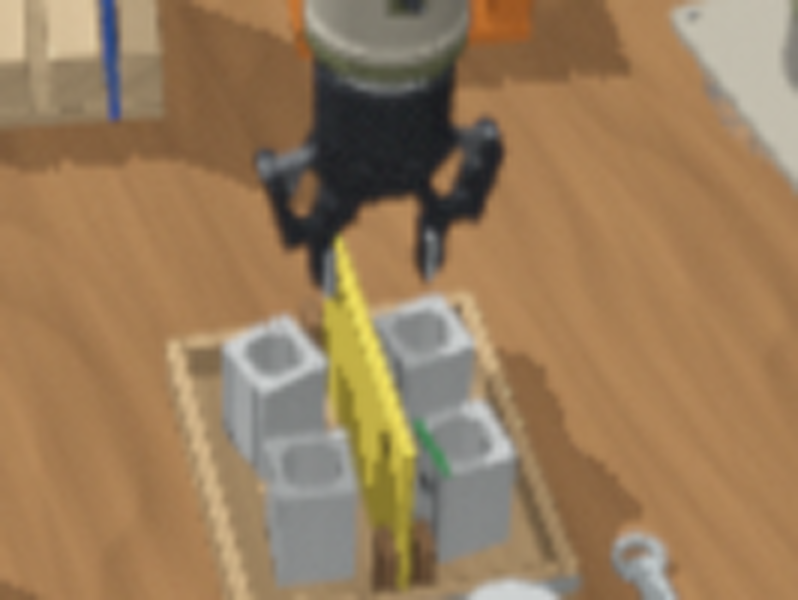

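The crop shows the open gripper at about (375,230), directly over the yellow divider with a finger on either side and everything clear. I'll descend, then close.

Request:
move_arm:
  plan: [0,0,0.002,-0.001,0.001,0.03,0.05,0,0,0.002,-0.001,0.001,0.06,0.05,0,0,0.002,-0.001,0.001,0.08,0.05,0,0,0.002,-0.001,0.001,0.08,0.05,0,0,0.002,-0.001,0.001,0.08,0.0,0,0,0.002,-0.001,0.001,0.08,0.0,0,0,0.002,-0.001,0.001,0.08,0.0,0,0,0.002,-0.001,0.001,0.08,0.0,0,0,0.002,-0.001,0.001,0.08,0.0,0,0,0.002,-0.001,0.001,0.08,0.0]
  squeeze: 50

```text
clock: 4.15
position: [0.4955, 0.217, 0.2808]
ee_rot: [0.759, 0.651, 0.001, 0.0]
ft_force: [-0.9, -0.2, 7.3]
grip_width: 0.089
grasp_force: 50.2
```

Request:
move_arm:
  plan: [0,0,0,0,0,-0.02,0,0,0,0,0,0,-0.04,0,0,0,0,0,0,-0.07,0,0,0,0,0,0,-0.1,0,0,0,0,0,0,-0.13,0,0,0,0,0,0,-0.165,0,0,0,0,0,0,-0.165,0]

```text
clock: 5.03
position: [0.4955, 0.2168, 0.4472]
ee_rot: [0.759, 0.651, 0.002, 0.0]
ft_force: [0.0, -0.1, -2.4]
grip_width: 0.083
grasp_force: 49.0
```

```bash
python3 -c "
from fit import *
go([.46,.0,.445],down(-.2))
go([.607,-.251,.445],down(-.26))
S=shot('side','pics/s2.png');T=shot('top')
o=manip.get_obs();g=o['position']
for ps in ([T,S],[T],[S]):
  print(fit(ps,rect(.008,.18,g[2]-.155+.015),[g[0],g[1],-.15]))
  print('hd',fit(ps,rect(.046,.046,.09),[.456,.268,-.02]))
for p in(T,S): print([w(p,d['position']) for d in manip.tip_of(p,'divider')])
im=S['color'][130:280,210:410,::-1];cv2.imwrite('pics/c2.png',cv2.resize(im,(800,600),interpolation=cv2.INTER_CUBIC))"
```

```text
rot [ 0.0031 -0.0031  0.0479] shift [-0.2197 -0.0022  0.0015]
rot [ 0.003  -0.0032  0.1079] shift [-0.4455  0.1811  0.0014]
(array([0.5083, 0.2165, 0.0403]), np.float32(328.91913))
hd (array([0.4523, 0.2695, 0.1498]), np.float32(314.93546))
(array([ 0.4974,  0.2172, -0.1325]), np.float32(151.35654))
hd (array([0.4554, 0.2714, 0.0428]), np.float32(143.37381))
(array([ 0.5033,  0.2155, -0.0178]), np.float32(185.6014))
hd (array([0.451 , 0.2696, 0.2578]), np.float32(176.50343))
[array([ 0.591 ,  0.6228, -0.0004])]
[array([0.4945, 0.2183, 0.1746]), array([ 0.5858,  0.6235, -0.0034])]
```

View pics/c2.png

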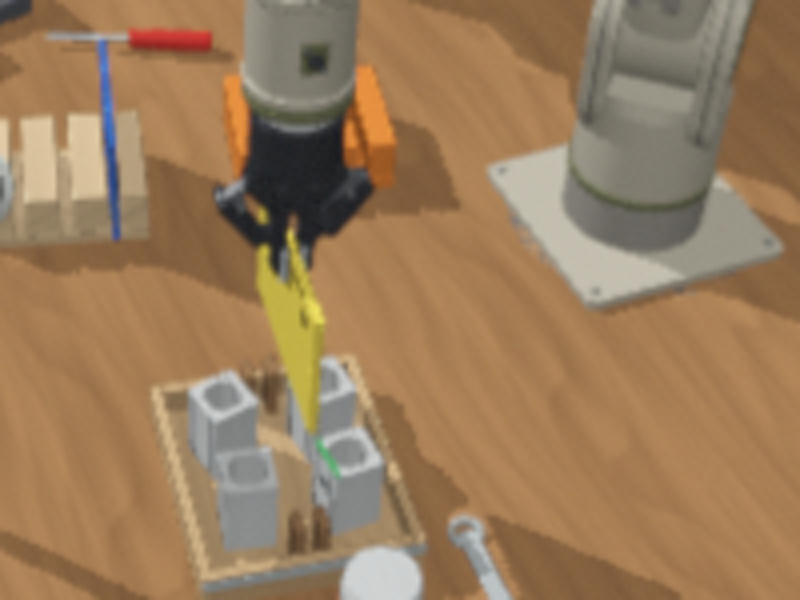

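The crop shows the divider clear of the crate, hanging in the gripper at about (290,330), with the housings undisturbed. I'll carry it on the robot side of the camera.

Request:
move_arm:
  plan: [0,0,0.04,-0.055,0,0,0,0,0,0.05,-0.11,0,0,0,0,0,0.05,-0.165,0,0,0,0,0,0.05,-0.22,0,0,0,0,0,0.07,-0.265,0.03,0.0,0,0,0,0.08,-0.31,0.065,0.0,0,0,0,0.1,-0.355,0.105,0.0,0,0,0,0.107,-0.4,0.145,0.001,0,0.003,-0.003,0.108,-0.4455,0.181,0.001,0,0.003,-0.003,0.108,-0.4455,0.181,0.001,0,0.003,-0.003,0.108,-0.4455,0.181,0.001,0,0.003,-0.003,0.108,-0.4455,0.181,0.001,0]

```text
clock: 6.72
position: [0.6065, -0.2496, 0.4438]
ee_rot: [0.792, 0.61, -0.002, -0.001]
ft_force: [-0.4, 0.4, -1.1]
grip_width: 0.085
grasp_force: 50.2
```

```bash
python3 -c "
from fit import *
o=manip.get_obs();print(o['position'])
S=shot('side','pics/s3.png');T=shot('top','pics/t3.png')
def c(im,x,y): return cv2.resize(im['color'][y:y+100,x:x+67,::-1],(400,600),interpolation=cv2.INTER_CUBIC)
cv2.imwrite('pics/c3.png',np.hstack([c(S,175,110),c(T,300,120)]))
g=o['position']
for ps in ([T,S],[T],[S]):
  print('rack',fit(ps,np.vstack([rect(.17,.14,.062),rect(.014,.14,.062),rect(.014,.14,.062,.05)]),[.558,-.239,-.26],.008,.1))
for p in(T,S): print([w(p,d['position']) for d in manip.tip_of(p,'divider')],[w(p,d['position']) for d in manip.tip_of(p,'slot2')])
go([.607,-.251,.445],down(-.26))
for z in (.062,):
  for x in(.043,.057):
    for y in (-.07,.07): 
      X=place(np.array([[x,y,z]]),[.5585,-.239,-.262]);print(x,y,proj(S,X),proj(T,X))
for y in(-.09,.09):
  for z in(g[2]-.155+.015,g[2]-.155+.015-.13):
    X=place(np.array([[0,y,z]]),[g[0],g[1],-.26]);print('div',y,z,proj(S,X),proj(T,X))
"
```

```text
[ 0.6065 -0.2496  0.4438]
rack (array([ 0.5566, -0.2387, -0.2804]), np.float32(271.347))
rack (array([ 0.5566, -0.251 , -0.4094]), np.float32(129.02324))
rack (array([ 0.5575, -0.2338, -0.2882]), np.float32(165.87514))
[array([ 0.6095, -0.2488,  0.1732]), array([0.5882, 0.6203, 0.0027])] [array([ 0.2809, -0.2188,  0.0099]), array([ 0.3315, -0.2351,  0.0126]), array([ 0.5536, -0.2404,  0.0105]), array([ 0.6065, -0.2524,  0.0142])]
[array([ 0.5832,  0.6253, -0.0031]), array([ 0.6007, -0.2486,  0.1731])] [array([ 0.5511, -0.2403,  0.0111]), array([ 0.6022, -0.2453,  0.0143]), array([ 0.2783, -0.2184,  0.0104]), array([ 0.3302, -0.2263,  0.0117])]
rot [-0.0022  0.0025  0.0008] shift [-0.0005  0.0006 -0.001 ]
0.043 -0.07 [[213.9866 158.7989]] [[350.2265 181.3225]]
0.043 0.07 [[214.858  179.8701]] [[319.3298 172.4099]]
0.057 -0.07 [[210.7751 159.0083]] [[350.9757 178.327 ]]
0.057 0.07 [[211.4698 180.1022]] [[320.1329 169.432 ]]
div -0.09 0.30375454152841586 [[207.9026 109.1401]] [[369.3922 166.2844]]
div -0.09 0.17375454152841585 [[210.444  135.5701]] [[360.852 174.781]]
div 0.09 0.30375454152841586 [[208.7751 135.2993]] [[323.5183 153.1314]]
div 0.09 0.17375454152841585 [[211.4556 162.3622]] [[318.5068 162.6521]]
```

View pics/c3.png

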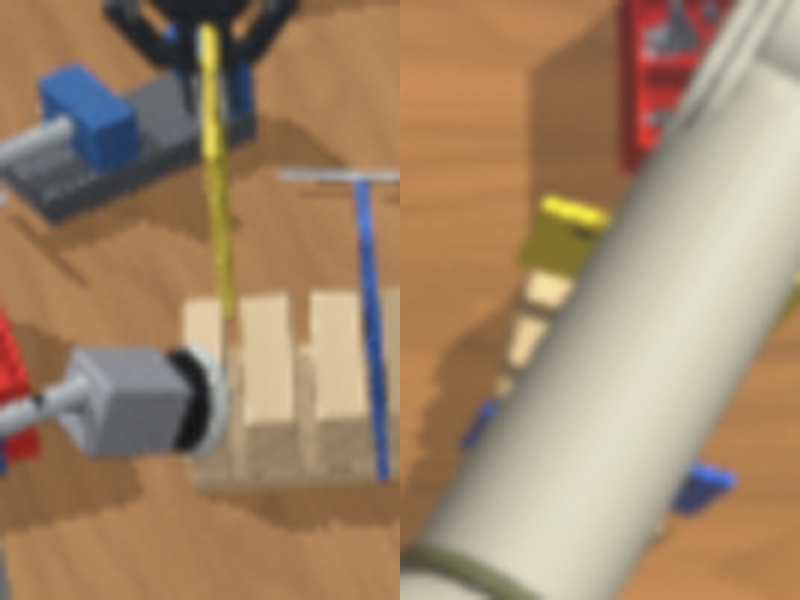

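The left crop (side view) shows the divider's lower near corner at about (228,315), directly over the far slot, whose far end spans (222–243,295). The right crop (top view) is partly hidden by the arm. I'll lower to just above the rack and check again.

Request:
move_arm:
  plan: [-0.002,0.002,0.005,0,0,0.03,0,-0.002,0.002,0.01,0,0,0.06,0,-0.002,0.002,0.01,0,0,0.09,0,-0.002,0.002,0.01,0,0,0.1,0,-0.002,0.002,0.01,0,0,0.1,0]

```text
clock: 7.65
position: [0.6063, -0.251, 0.3438]
ee_rot: [0.796, 0.606, -0.001, -0.0]
ft_force: [0.3, -0.0, -1.8]
grip_width: 0.087
grasp_force: 50.2
```

```bash
python3 -c "
from fit import *
o=manip.get_obs();print(o['position'],o['ft_force'])
S=shot('side');T=shot('top')
def c(im,x,y): return cv2.resize(im['color'][y:y+50,x:x+33,::-1],(400,600),interpolation=cv2.INTER_CUBIC)
cv2.imwrite('pics/c4.png',np.hstack([c(S,195,140),c(T,313,150)]))
for p in(T,S): print([w(p,d['position']) for d in manip.tip_of(p,'divider')],[w(p,d['position']) for d in manip.tip_of(p,'slot2')])
go([.607,-.251,.445],down(-.26))
"
```

```text
[ 0.6063 -0.251   0.3438] [ 0.2863 -0.0118 -1.8064]
[array([0.5889, 0.6194, 0.0025]), array([ 0.6054, -0.251 ,  0.0733])] [array([ 0.3324, -0.2319,  0.0121]), array([ 0.2799, -0.2232,  0.0137])]
[array([0.5838, 0.621 , 0.001 ]), array([ 0.5552, -0.241 ,  0.0008]), array([ 0.6045, -0.2479,  0.0743])] [array([ 0.5544, -0.2398,  0.0136]), array([ 0.2808, -0.2179,  0.0123]), array([ 0.3288, -0.2286,  0.0149]), array([ 0.6023, -0.2484,  0.0166])]
rot [ 0.0005  0.001  -0.01  ] shift [ 0.0003  0.0006 -0.1004]
```

View pics/c4.png

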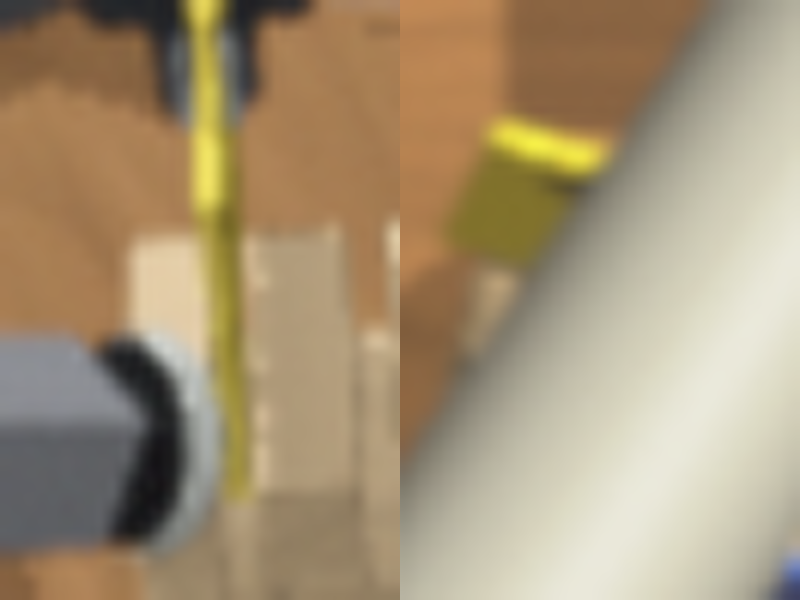

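The left crop shows the divider's lower near corner at (238,497), over the slot mouth at about (228–258,520), so it is centred to within about 1 mm. I'll lower it in and watch the force.

Request:
move_arm:
  plan: [0,0,0,0,-0.0005,0.006,0,0,0,0,0,-0.0005,0.012,0,0,0,0,0,-0.0005,0.018,0,0,0,0,0,-0.0005,0.024,0,0,0,0,0,-0.0005,0.024,0]

```text
clock: 8.57
position: [0.6057, -0.2509, 0.319]
ee_rot: [0.796, 0.606, -0.001, -0.0]
ft_force: [-0.6, 0.1, -0.4]
grip_width: 0.086
grasp_force: 50.2
```

Request:
move_arm:
  plan: [0,0,0,0,0,0.01,0,0,0,0,0,0,0.02,0,0,0,0,0,0,0.027,0,0,0,0,0,0,0.032,0,0,0,0,0,0,0.035,0,0,0,0,0,0,0.035,0]

```text
clock: 9.32
position: [0.6057, -0.2511, 0.2845]
ee_rot: [0.796, 0.605, -0.001, -0.0]
ft_force: [-0.5, -0.5, -2.0]
grip_width: 0.089
grasp_force: 50.2
```

Request:
move_arm:
  plan: [0,0,0,0,0,0.002,0,0,0,0,0,0,0.003,0,0,0,0,0,0,0.003,0]

```text
clock: 9.7
position: [0.6058, -0.2514, 0.2829]
ee_rot: [0.796, 0.605, -0.0, 0.001]
ft_force: [-2.0, -0.1, 6.0]
grip_width: 0.085
grasp_force: 51.5
```

It touched the slot floor at the expected height. I'll release and rise.

Request:
move_arm:
  plan: [0,0,0,0,0,0,0.04,0,0,0,0,0,0,0.04,0,0,0,0,0,0,0.04,0,0,0,0,0,-0.02,0.04,0,0,0,0,0,-0.05,0.04,0,0,0,0,0,-0.09,0.04,0,0,0,0,0,-0.13,0.06,0,0,0,0,0,-0.15,0.08,0,0,0,0,0,-0.15,0.0854]

```text
clock: 10.82
position: [0.6058, -0.2514, 0.4345]
ee_rot: [0.796, 0.605, 0.001, 0.002]
ft_force: [0.0, -0.3, -0.7]
grip_width: 0.999
grasp_force: 0.0
```

```bash
python3 -c "
from fit import *
S=shot('side');T=shot('top')
for p in(T,S): print([w(p,d['position']) for d in manip.tip_of(p,'divider')])
for p in(T,S): print('hd',[w(p,d['position']) for d in manip.tip_of(p,'housing_drilled')],[w(p,d['position']) for d in manip.tip_of(p,'hole')])
def c(im,x,y): return cv2.resize(im['color'][y:y+50,x:x+33,::-1],(400,600),interpolation=cv2.INTER_CUBIC)
cv2.imwrite('pics/c5.png',np.hstack([c(S,272,215),c(T,200,180)]))
H=np.vstack([rect(.046,.046,.09)]);
for y in(-.03,0,.05,.1): print(fit([T,S],H,[.4555,.269,y],.008,.04))
go([.46,.0,.445],down(np.pi/2-.2-np.pi))
go([.455,.269,.36],down(np.pi/2-.02-np.pi))
go([.455,.269,.36],down(np.pi/2-.02))
"
```

```text
[array([0.5915, 0.6211, 0.0017]), array([ 0.6064, -0.2508,  0.0087])]
[array([ 0.5827,  0.6259, -0.0004]), array([ 0.6021, -0.2497,  0.011 ])]
hd [array([0.4539, 0.2663, 0.0097])] [array([0.478 , 0.2681, 0.0604]), array([ 0.5607, -0.2409,  0.0001])]
hd [array([ 0.3628,  0.4068, -0.0041])] [array([0.4739, 0.2673, 0.0587])]
(array([0.4526, 0.2688, 0.0298]), np.float32(363.52258))
(array([0.4526, 0.2687, 0.0598]), np.float32(364.06866))
(array([0.4525, 0.2689, 0.1098]), np.float32(365.42346))
(array([0.4524, 0.2691, 0.1598]), np.float32(366.3947))
rot [-0.0007  0.0024  1.5007] shift [ 0.2028 -0.2075 -0.0138]
rot [-0.0009  0.0023  1.3207] shift [ 0.4608 -0.2839  0.071 ]
rot [-0.0025 -0.001  -1.8209] shift [ 0.4608 -0.2839  0.071 ]
```

View pics/c5.png

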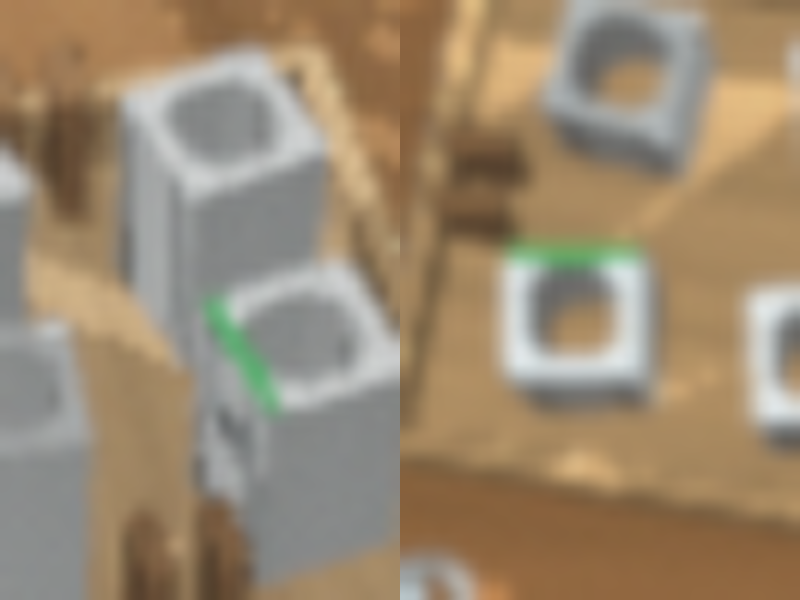

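The crops show the drilled housing (green bar on its far rim, top view (508–640,246)) standing clear with a yaw of about +0.02 rad. The divider now measures (0.606,-0.251,0.009), so it is seated in slot 2. I'll move above the drilled housing.

Request:
move_arm:
  plan: [0,0,-0.15,0.04,-0.042,-0.01,0.0854,0,0,-0.3,0.08,-0.083,-0.01,0.0854,0,0,-0.45,0.12,-0.125,-0.014,0.0854,0,0,-0.6,0.16,-0.166,-0.014,0.0854,0,0,-0.75,0.203,-0.2075,-0.014,0.0854,0,0,-0.93,0.255,-0.223,0,0.075,0,0,-1.1,0.307,-0.238,0.02,0.075,0,0,-1.28,0.358,-0.253,0.04,0.075,0,0,-1.46,0.41,-0.269,0.06,0.075,0,0,-1.63,0.461,-0.284,0.071,0.075,0,0,-1.8,0.461,-0.284,0.071,0.075,-0.002,-0.001,-1.861,0.461,-0.284,0.071,0.075]

```text
clock: 12.72
position: [0.4548, 0.2696, 0.3598]
ee_rot: [-0.012, 1.0, -0.001, 0.0]
ft_force: [-0.6, 0.2, 0.2]
grip_width: 0.878
grasp_force: 0.0
```

```bash
python3 -c "
from fit import *
o=manip.get_obs();print(o['joint_pos'],o['position'])
go([.4545,.268,.22],down(np.pi/2+.02))
S=shot('side');T=shot('top')
for p in(T,S): print([w(p,d['position']) for d in manip.tip_of(p,'housing_drilled')],[w(p,d['position']) for d in manip.tip_of(p,'hole')])
im=S['color'][170:270,220:353,::-1];cv2.imwrite('pics/c6.png',cv2.resize(im,(798,600),interpolation=cv2.INTER_CUBIC))
X=[[.4545,.268,.09],o['position']-[0,0,.155]];print(proj(S,X))
"
```

```text
[-0.9008  0.1481  0.3068  1.7918 -0.0463  1.2097  1.0149] [0.4548 0.2696 0.3598]
rot [-0.0015  0.      0.0049] shift [ 0.0004 -0.0014  0.1398]
[] [array([0.5326, 0.1674, 0.0119])]
[array([0.4564, 0.271 , 0.008 ])] [array([ 0.5568, -0.2418,  0.0047]), array([0.4768, 0.2697, 0.0579])]
[[295.985  242.3055]
 [297.8966 220.0388]]
```

View pics/c6.png

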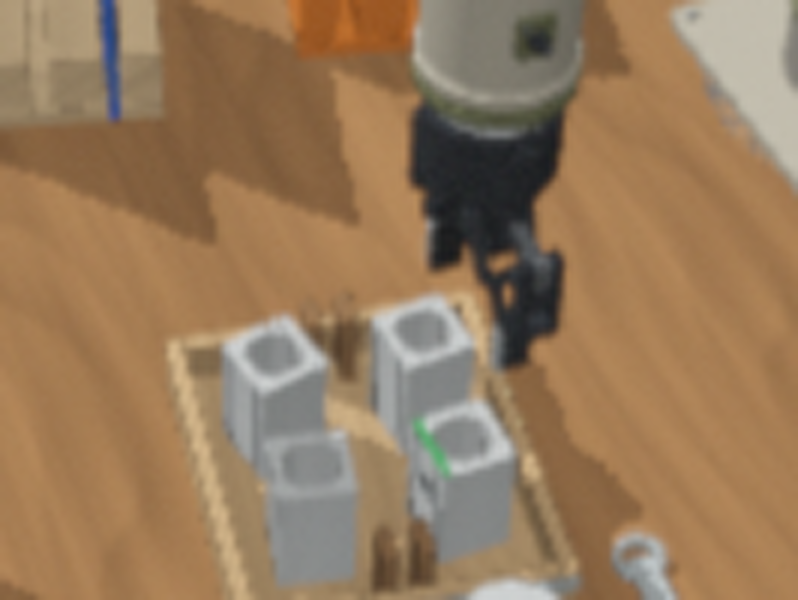

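The crop shows the gripper over the green-marked housing (top centre at (465,437)), with fingers spanning along y and its neighbour at (425,330) clear. I'll descend and grip.

Request:
move_arm:
  plan: [0,0,0.005,0,-0.001,0.04,0.075,0,0,0.005,0,-0.001,0.08,0.075,0,0,0.005,0,-0.001,0.1,0.075,0,0,0.005,0,-0.001,0.12,0.075,0,0,0.005,0,-0.001,0.14,0.075,0,0,0.005,0,-0.001,0.14,0.075,0,0,0.005,0,-0.001,0.14,0.06]

```text
clock: 13.9
position: [0.4555, 0.2681, 0.2212]
ee_rot: [-0.007, 1.0, 0.0, 0.001]
ft_force: [-0.2, 0.6, -0.4]
grip_width: 0.705
grasp_force: 0.0
```

Request:
move_arm:
  plan: [0,0,0,0,0,0,0.04,0,0,0,0,0,0,0.03,0,0,0,0,0,0,0.03,0,0,0,0,0,0,0.03,0,0,0,0,0,0,0.03,0,0,0,0,0,0,0.03]
  squeeze: 60

```text
clock: 14.65
position: [0.4556, 0.2682, 0.2216]
ee_rot: [-0.007, 1.0, 0.0, 0.001]
ft_force: [-1.8, -1.6, 6.1]
grip_width: 0.534
grasp_force: 61.9
```

Request:
move_arm:
  plan: [0,0,0,0,0,-0.02,0.03,0,0,0,0,0,-0.05,0.03,0,0,0,0,0,-0.09,0.03,0,0,0,0,0,-0.13,0.03,0,0,0,0,0,-0.17,0.03,0,0,0,0,0,-0.2,0.03,0,0,0,0,0,-0.2,0.03]

```text
clock: 15.52
position: [0.4553, 0.2681, 0.4225]
ee_rot: [-0.008, 1.0, 0.001, 0.002]
ft_force: [0.2, 0.3, -3.4]
grip_width: 0.534
grasp_force: 62.0
```

```bash
cat > cam.py <<'E'
from fit import *
def model(q):
    "camera head points for q=(fx,fy,yaw): lens ring, post"
    c,s=np.cos(q[2]),np.sin(q[2]); Rc=R.from_euler('ZY',[q[2],np.radians(-25)]).as_matrix()
    f=np.array([q[0],q[1],.24]); return f,Rc,f+Rc[:,0]*.12
def final(q,xc=0.,hz=.1616):
    f,Rc,l=model(q); Rt=Rc@np.diag([-1.,1,-1])
    return f-Rt@np.array([xc-.023,0,hz]),Rt
E
python3 - <<'E'
from cam import *
S=shot("side");T=shot("top","pics/t7.png"); o=manip.get_obs(); print(o["position"],o["clock"])
hx=R.from_quat(o["ee_rot"]).as_matrix()@[-.023,0,.1616]+o["position"];print("hole exp",hx)
for p in(T,S):
    print("hole",[(d["conf"],w(p,d["position"])) for d in manip.tip_of(p,"hole")],[w(p,d["position"]) for d in manip.tip_of(p,"housing_drilled")])
    print("head",[w(p,d["position"]) for d in manip.tip_of(p,"camera_head")],"stand",[w(p,d["position"]) for d in manip.tip_of(p,"camera_stand")],"focus",[w(p,d["position"]) for d in manip.tip_of(p,"focus")])
# post: top 385 high
print("axes",model([.58,.025,.235])[1])
a=T["color"][80:147,228:295,::-1];b=S["color"][160:270,145:220,::-1]
cv2.imwrite("pics/c7.png",np.hstack([cv2.resize(a,(400,400),interpolation=cv2.INTER_CUBIC),cv2.resize(b,(273,400),interpolation=cv2.INTER_CUBIC)]))
P,Rt=final([.58,.025,.235]);print("final",P);go(P,Rt)
E
```

```text
[0.4547 0.268  0.4194] 15.625
hole exp [0.4777 0.2682 0.2578]
hole [(0.73, array([0.6909, 0.0496, 0.2907])), (0.46, array([ 0.6081, -0.2537,  0.0142])), (0.15, array([ 0.4935,  0.217 , -0.0018]))] []
head [array([0.6946, 0.0509, 0.2917]), array([ 0.5589, -0.2381, -0.0002])] stand [] focus []
hole [(0.64, array([0.4739, 0.2705, 0.2578])), (0.63, array([ 0.5563, -0.2405,  0.0027])), (0.23, array([ 0.6053, -0.247 ,  0.0155]))] [array([0.455 , 0.2756, 0.2112])]
head [array([0.6793, 0.0529, 0.2905])] stand [array([0.5422, 0.2562, 0.0102]), array([0.683 , 0.0493, 0.2947])] focus []
axes [[ 0.8814 -0.2328 -0.411 ]
 [ 0.211   0.9725 -0.0984]
 [ 0.4226  0.      0.9063]]
final [0.4933 0.0042 0.3767]
rot [-0.0487 -0.434  -0.2161] shift [-0.0343 -0.2644  0.0437]
```

View pics/c7.png

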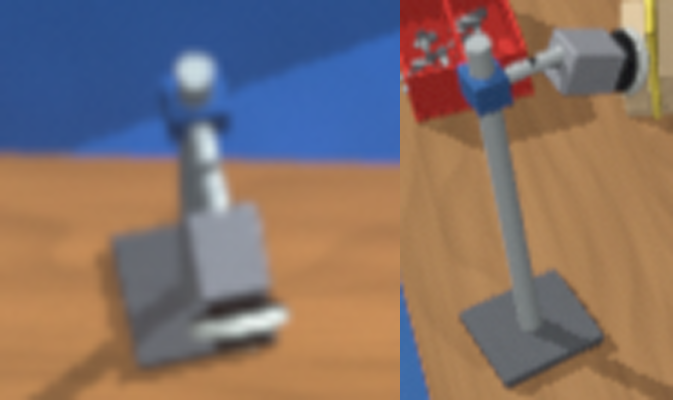

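```bash
cat > lsq.py <<'E'
from cam import *
from scipy.optimize import least_squares
S=shot("side");T=shot("top")
a=lambda x,y:((x+.5)/5.97-.5+228,(y+.5)/5.97-.5+80)
b=lambda x,y:((x-400+.5)/3.64-.5+145,(y+.5)/3.64-.5+160)
tl=[a(195,78),a(193,330),a(288,316)]
sl=[b(479,42),b(530,325),b(462,322),b(557,272),b(603,340),b(508,385),b(640,62)]
def pts(q,t=.012):
    f,Rc,l=model(q); pl=lambda x,y,z:place(np.array([[x,y,z]]),q)[0]
    lens=[l+Rc@[.004,s*.032,0] for s in(1,-1)]
    return ([pl(.26,0,.385)]+lens,[pl(.26,0,.385),pl(.26,0,t),pl(.26+.055,-.055,t),pl(.205,-.055,t),pl(.205,.055,t),pl(.315,.055,t),l])
def res(q,full=False):
    A,B=pts(q); r1=proj(T,A)-np.array(tl)+np.array([0,.3]); r2=proj(S,B)-np.array(sl)+np.array([1.3,.4])
    if full: print("top\n",r1,"\nside\n",r2)
    return np.r_[r1.ravel(),r2.ravel()]
for k in range(2):
    s=least_squares(res,[.58,.025,.2],loss="soft_l1"); print(s.x,s.cost, model(s.x)[2]); res(s.x,True)
    break
E
python3 lsq.py
```

```text
[0.5844 0.0213 0.2446] 8.782060692052617 [0.69   0.0477 0.2907]
top
 [[-0.8242 -1.1479]
 [-0.2844  3.733 ]
 [ 0.1236  2.6551]] 
side
 [[-0.5846  0.7611]
 [ 0.4415  0.338 ]
 [-1.0465 -1.6784]
 [-0.6988 -0.6862]
 [ 0.8028 -0.9027]
 [-0.2412  0.5477]
 [-0.1755 -0.0815]]
```

```bash
cat > gfit.py <<'E'
from cam import *
from scipy.optimize import differential_evolution as DE
S=shot("side");T=shot("top");G={"T":grad(T),"S":grad(S)}
t=np.linspace(0,1,25)[:,None]
seg=lambda p,q:np.array(p)*(1-t)+np.array(q)*t
def sets(q,h=.023):
    f,Rc,l=model(q[:3]); x0,x1,bt=q[3:6]
    c=lambda x,y,z:l+Rc@np.array([x,y*h,z*h])
    box=lambda ss:np.vstack([seg(c(*u),c(*v)) for u,v in ss])
    top=[((x0,-1,1),(x1,-1,1)),((x0,1,1),(x1,1,1)),((x1,-1,1),(x1,1,1)),((x0,-1,1),(x0,1,1))]
    side=top+[((x0,1,-1),(x1,1,-1)),((x1,1,-1),(x1,1,1))]
    b=place(rect(.11,.11,bt,.26),q)
    pv=lambda s:np.vstack([place(seg((.26,s,.05),(.26,s,.3)),q)])
    return box(top),box(side),b
def val(n,P,off):
    im=T if n=="T" else S; uv=proj(im,P)+off
    return map_coordinates(G[n],uv[:,::-1].T,order=1).mean()
def cost(q):
    bt,bs,b=sets(q); oT,oS=np.array([0,-.3]),np.array([1.3,.4])
    return -(val("T",bt,oT)+val("S",bs,oS)+val("S",b,oS))
for seed in(1,2):
    r=DE(cost,[(.565,.595),(.01,.04),(.1,.32),(.005,.035),(.06,.095),(.006,.02)],seed=seed,popsize=12,maxiter=120); print(r.x,r.fun,model(r.x)[2])
q=r.x
for y in np.arange(.13,.3,.02):
    r=DE(lambda z:cost(np.r_[z[:2],y,z[2:]]),[(.565,.595),(.01,.04),(.005,.035),(.06,.095),(.006,.02)],seed=1,popsize=8,maxiter=50); print(round(y,2),r.x,r.fun)
E
python3 gfit.py
```

```text
[0.5861 0.0184 0.2495 0.0194 0.0871 0.0135] -532.1484375 [0.6914 0.0452 0.2907]
[0.5862 0.0166 0.2613 0.0184 0.0864 0.014 ] -531.3674 [0.6913 0.0447 0.2907]
0.13 [0.5801 0.0381 0.022  0.0878 0.0063] -489.69348
0.15 [0.5808 0.0354 0.0346 0.0877 0.0062] -508.7639
0.17 [0.5813 0.0313 0.0202 0.0881 0.0071] -518.6354
0.19 [0.5815 0.0276 0.0209 0.0887 0.0065] -527.03076
0.21 [0.5831 0.0246 0.0199 0.088  0.0098] -531.2789
0.23 [0.5839 0.0218 0.02   0.0876 0.012 ] -533.2158203125
0.25 [0.5863 0.0179 0.0187 0.0854 0.0145] -531.4127
0.27 [0.5862 0.0157 0.0073 0.0868 0.0145] -528.0997924804688
0.29 [0.5881 0.0125 0.0174 0.0871 0.0172] -527.3489379882812
```

```bash
python3 - <<'E'
from cam import *
P,Rt=final([.584,.023,.235]); print(P); go(P+[-.06,0,.02],Rt); go(P,Rt); print(manip.get_obs()["clock"])
E
```

```text
[0.4973 0.0022 0.3767]
rot [-0.0485 -0.4338 -0.2162] shift [ 0.0217 -0.2655  0.0238]
rot [-0.0485 -0.4338 -0.2162] shift [-0.0382 -0.2664  0.0438]
16.325
```

Request:
move_arm:
  plan: [-0.008,-0.07,-0.035,0.004,-0.045,0.0,0.03,-0.016,-0.14,-0.07,0.008,-0.09,0.005,0.03,-0.024,-0.22,-0.11,0.012,-0.135,0.01,0.03,-0.032,-0.29,-0.145,0.016,-0.18,0.015,0.03,-0.04,-0.36,-0.18,0.02,-0.225,0.02,0.03,-0.0485,-0.434,-0.216,0.022,-0.2655,0.024,0.03,-0.0485,-0.434,-0.216,0.022,-0.2655,0.024,0.03,-0.0485,-0.434,-0.216,0.002,-0.266,0.03,0.03,-0.0485,-0.434,-0.216,-0.018,-0.266,0.037,0.03,-0.0485,-0.434,-0.216,-0.038,-0.2665,0.044,0.03,-0.0485,-0.434,-0.216,-0.038,-0.2665,0.044,0.03,-0.0485,-0.434,-0.216,-0.038,-0.2665,0.044,0.03]

```text
clock: 17.82
position: [0.4968, 0.0027, 0.3765]
ee_rot: [-0.115, 0.97, 0.025, 0.215]
ft_force: [-0.9, 0.5, -2.2]
grip_width: 0.533
grasp_force: 62.1
```

```bash
python3 - <<'E'
from cam import *
o=manip.get_obs(); q=[.584,.023,.235]; P,Rt=final(q); print(o["position"],o["joint_pos"],o["clock"]); go(P,Rt)
for k in range(2):
    T=shot("top");S=shot("side")
    for p in(T,S):
        print("hole",[(d["conf"],w(p,d["position"])) for d in manip.tip_of(p,"hole")][:2],"hd",[w(p,d["position"]) for d in manip.tip_of(p,"housing_drilled")][:1],"head",[w(p,d["position"]) for d in manip.tip_of(p,"camera_head")][:1])
f,Rc,l=model(q); print("focus",f,"lens",l, "hd exp", f-Rc@[.023,0,.05])
print(proj(S,[f,l]),proj(T,[f,l]))
a=S["color"][150:210,170:250,::-1]
cv2.imwrite("pics/c8.png",cv2.resize(a,(800,600),interpolation=cv2.INTER_CUBIC))
E
```

```text
[0.4968 0.0027 0.3765] [-0.8006 -0.1463  0.6833  2.0392  0.0512  0.7839  1.6756] 17.825
rot [ 0.0001 -0.0008  0.0003] shift [-0.0005 -0.0006 -0.0001]
hole [(0.57, array([0.5822, 0.0237, 0.2383]))] hd [array([0.5835, 0.0196, 0.1836])] head [array([0.6905, 0.0488, 0.2923])]
hole [(0.77, array([0.5782, 0.0225, 0.2373])), (0.46, array([ 0.6013, -0.2454,  0.017 ]))] hd [array([0.5827, 0.0286, 0.1817])] head [array([0.6814, 0.0504, 0.289 ])]
hole [(0.49, array([0.5807, 0.0197, 0.2423]))] hd [array([0.5822, 0.0213, 0.1865])] head [array([0.6909, 0.0498, 0.2892])]
hole [(0.67, array([0.5808, 0.0235, 0.2377]))] hd [array([0.581 , 0.0283, 0.181 ])] head [array([0.6796, 0.0469, 0.2905])]
focus [0.584 0.023 0.24 ] lens [0.6898 0.0483 0.2907] hd exp [0.5843 0.0231 0.185 ]
[[236.9053 175.7388]
 [209.2032 176.2914]] [[273.5064 167.9859]
 [267.8311 137.6452]]
```

View pics/c8.png

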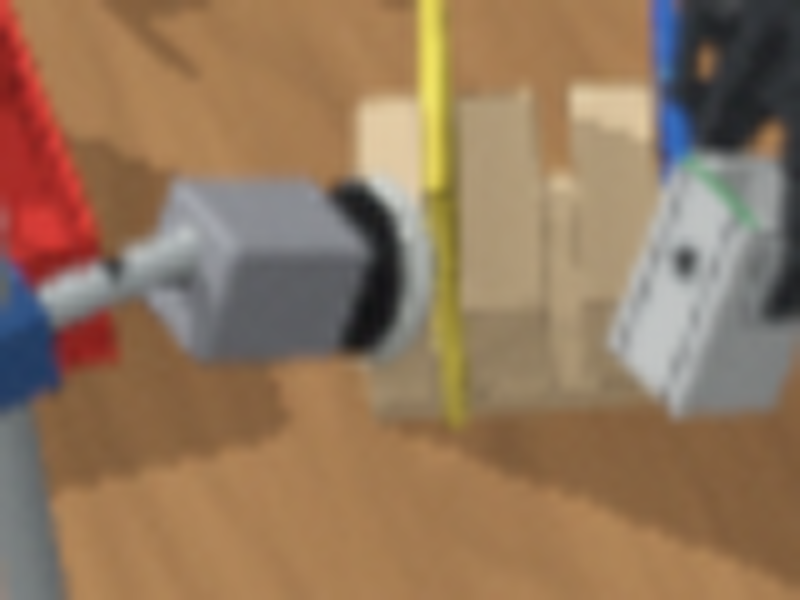

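The crop shows the housing with its hole at (684,262), facing the lens ring at about (412,268). That is where I expected it, about 1 mm from the 120 mm point. The yellow divider stands in its slot, so I'll hand in.

```bash
python3 -c "
from workcell import manip
o=manip.get_obs();print(abs(o['joint_velocities']).max(),o['grasp_force']);print(manip.hand_in())"
```

```text
0.002745208478916005 62.145549058914185
the job is handed in; nothing more can be done
None
```

I stood the yellow divider in the rack's far empty slot (slot 2) and let go of it. The arm is holding the drilled housing still, with its hole facing the lens about 120 mm away, and the job is handed in; my measurements put the hole within a few millimetres of the focus, and the hand-in gave no verdict.

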